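# String a saw blade in the sharpening jig and tension it

### The job

Take the long saw blade with the slotted ends off its wooden rack and seat it in the grey sharpening jig with a slot over each of the two upright posts, flat on both blocks. Then wind the jig's tension wheel clockwise by feel: take up the slack and go on until the resistance is firm, at the set tension and not beyond, then let go. Leave the other things on the bench where they are.

Things in the scene. Friction and masses are not known exactly. Their poses are not given: they have to be found in the camera images.
- blade_mid (a point): Centre (half-way up) of the long saw blade: flat steel bar, loose, about 0.22 kg, 246 mm long (y), 6 mm thick (z); middle 22 mm wide (x) for 75 mm either way, 3 mm teeth on one edge 17 to 71 mm from the centre: grip across x at the centre. End lugs 30 mm wide, each with a slot right through, 26 mm (y) by 14 mm, slot centres 100 mm either side of this point. Fits either way round.
- rack: Fixed wooden rack holding the blade at the start, its length along y, origin on the bench: board 70 by 200 mm, 8 mm thick, with two blocks, each 46 mm (x) by 24 mm, centred 62 mm either side of the middle, tops 34 mm above the bench. The blade lies flat on them, so under its middle the fingertips have a 26 mm deep gap.
- jig: Sharpening jig, fixed on the bench: grey plate 100 mm (x) by 365 mm (y), 12 mm thick. Origin on the bench, nominally midway between the posts. Towards +y: sliding block, then wheel; towards -y: fixed-end block. Both blocks are 44 mm (x) by 36 mm (y), tops 36 mm above the bench, where the blade lies: its centre is then 39 mm up, with 24 mm free above the plate under its middle.
- fixed_end (a point): Nominal place of the fixed-end post's axis at its block's top, 100 mm along -y from the jig's origin, 36 mm above the bench. The block is set anew each time: the real post stands within 3.5 mm of here along the jig's y (on the line in x). Post 9 mm thick, 18 mm high, top 6 mm tapering to 4 mm; it yields 1 mm per 8 N on a stiff spring.
- carriage: Sliding block with the other, equal post. Origin on the post's axis at the block's top, 36 mm above the bench. Winding the wheel clockwise drives it along the jig's +y, 8 mm per rad, away from the fixed end. It starts 104.5 to 107.5 mm from the jig's origin: the seated blade has 6 to 16 mm of slack, unknown beforehand. The force between it and the blade is the blade's tension.
- wheel_grip (a point): Centre of the tension wheel, half-way up its rim, 84 mm above the bench, 190 mm along the jig's +y: round black knurled hand wheel, 60 mm diameter, rim 72 to 96 mm above the bench, upright axis, nothing beside it above 60 mm. Can be gripped across its diameter from above at any yaw and turned by the wrist, as often as needed; it stays where it is left.
- wheel (a joint): Wheel angle, rad, growing clockwise from above (tightening); starts at 0 to 0.37, stop at 3.7. Drag while slack about 0.40 N m; at a standstill it may act either way, so compare with slack readings taken the same way. Once the blade bears on both posts it climbs about 0.43 N m per rad. Right: 0.29 above slack (0.23 to 0.35; blade pull 28 to 45 N). Over 0.47 above (60 N) the blade is spoilt.
- short_blade: A short plain flat steel blade, 150 by 16 by 5 mm, without slots, lying on the bench; leave alone.
- screwdriver: Screwdriver lying on the bench; leave alone.
- wrench: Wrench lying on the bench; leave alone.
- mug: White mug; leave alone.
- oil_bottle: Grey oil bottle, 48 mm wide, 120 mm tall; leave alone.
- screw_jar: Glass jar with steel cap, 64 mm wide, 75 mm tall; leave alone.
- file: Flat file with a wooden handle, lying; leave alone.
Mind the look-alikes: they are no part of the job. What is shaped like the part that bears blade_mid but red or yellow is not meant.

How it is judged:
By the outcome, as a careful person would: the job done as asked, in the order asked, and still so for the second after the job is handed in, with the robot touching nothing.
It also fails if it takes over 72 s, if anything falls off the work surface, if the arm or the gripper's body presses on something with over 40 N, if the wrist force passes 120 N, or if a joint passes its speed limit or range.

### The arm

A 7-joint arm with a two-finger parallel gripper is mounted at the origin on the work surface. World frame = base frame: x ahead of the robot, y to its left, z up, the work surface at z = 0. Lengths are in m, angles in rad, forces in N, time in s.
With the tool pointing down it reaches from about 0.425 to 0.95 m from the base axis. Payload 16.7 kg.
Tool frame: the origin (TCP) lies on the front face of the gripper's body, between the roots of the fingers; the fingertips stand 97 mm ahead of it and the grasp point (between the pads) lies 78 mm ahead of it (r.tip_reach is the y of the fingertips in the tool frame, in m); y points along the fingers, x is the direction in which the jaws open and shut, and the axes are right-handed (so a half turn about y gives the same grasp; the last joint's range is limited). The gripper opens to 94 mm and grips with 3 to 60 N. Pads are 16 mm wide; open, the fingers measure 119 mm over their backs; the gripper's body (75 mm by 177 mm) begins 78 mm behind the grasp point.
Start: joints at [1.008, 0.426, 0.074, 1.606, -0.034, 1.111, -0.067], TCP at [0.271, -0.618, 0.303] pointing down, gripper open.
Joint ranges: [-2.85, 2.85], [-0.5, 2.14], [-1.23, 1.37], [0.21, 2.46], [-1.02, 4.16], [0.16, 2.05], [-2.73, 2.73]. Speed limits (rad/s): [1.89, 1.89, 2.39, 2.39, 3.01, 3.01, 3.01].

### API

Orientations are given as a unit quaternion [w, x, y, z].
In Python, from plant import r, cams gives the robot as it stands. The module is installed in compiled form; this text tells all that it offers.
- The arm moves only by the tool send_rows, never from a script. Its argument "targets" is a list of rows, each an object of numbers: "x", "y", "z": the shift along the world's x, y, z in m; "rx", "ry", "rz": the turn, a rotation vector about the world's x, y, z in rad; "fingers": the gripper command: -1 is shut, 1 is fully open, values between are in proportion. A call has 1 to 5 rows; each row shifts and turns the pose as measured when the row begins; what a row does not reach is not made up. A row lasts 1/8 s, in which the tool goes at most 62.5 mm and 10.7 degrees, less where a joint would pass 70% of its speed; a pose out of reach is approached as far as the arm can. A call is refused whole if a number of a shift passes 0.0625 or a number of a turn 0.188, either way. A call with a gripper value outside its range is refused whole. The fingers move at their own pace and stop on an object; "force" is the grip in N (left out, the last holds). Time passes only in rows, so rows that do not move let the fingers close. It gives the time, the measured TCP pose, the force and the opening at its end, in the units of the state.
- r.observe(): the state, without advancing time (a new reading comes with each control period).
- cams.capture(name): name is "scene" or "side" or "wrist"; returns a dict with "pixels" (400x640x3 uint8, red, green, blue), "z_map" (400x640 float32, m along the optical axis (not along the pixel's ray), 0 where there is no reading), "fx", "fy", "cx", "cy" (pixels), "origin" and "orientation" of the camera in the world. Camera axes: x right, y down, z forward; pixel columns grow to the right and rows downward; lengths in m; the calibration is good to about 2 mm. The wrist camera is an equidistant fisheye: a pixel r from the principal point sees the ray r / f radians off the axis. A picture is of the moment at which its call begins.
- r.job_done(): hands the job in, once; it reports no verdict.
The state is a dict: "t": time; "joint_pos": joint angles; "joint_velocities": joint speeds; "joint_torque": joint torques, N m; "position": TCP position; "eef_rot": TCP orientation; "wrist_force": force on the tool from outside, world axes, zero at the start; "wrist_torque": the same for the moment, N m; "gripper_width": opening from 0.0 (shut) to 1.0 (fully open).
Only numpy, scipy, OpenCV 4.12 (cv2) and the standard library are available. Lean on these libraries where they do the work, as an engineer would, in place of code of your own. Each camera call takes 0.05 s, during which the arm holds its last target.

## Working session

There is one attempt and no reset: what is moved stays moved. The work goes in short steps, Python scripts to look and compute and a tool call to move; the robot and the scene stay as the last step left them, time stands still between calls to the robot, and variables do not carry over. Pictures are saved under pics/ and viewed, and the job is handed in when it is done.

Besides the shell and the picture viewer there is one more tool, called after "Emit:" as name([rows], argument=value, ...), one row to a line, values as JSON. send_rows: Moves the arm, as the interface text tells. Its arguments: {"type":"object","properties":{"targets":{"type":"array"},"force":{"type":"number"}},"required":["targets"]}

```bash
mkdir -p pics
python3 - <<'E'
from plant import r,cams
import cv2,pickle
print(r.observe(), r.tip_reach)
for n in ("scene","side","wrist"):
    c=cams.capture(n); pickle.dump(c,open(n+".pkl","wb"))
    cv2.imwrite(f"pics/{n}0.png",c["pixels"][:,:,::-1]); print(n,c["fx"],c["cx"],c["cy"],c["origin"],c["orientation"])
E
```

```text
{'t': 0.0, 'joint_pos': array([ 1.0084987 ,  0.42674671,  0.07384504,  1.60663243, -0.03407675,
        1.11077931, -0.0670886 ]), 'joint_velocities': array([ 0.0015726 ,  0.00102219,  0.00171202,  0.00263817, -0.0005762 ,
        0.00179876,  0.00043348]), 'joint_torque': array([ 7.24848160e-04, -9.35805631e+01,  3.66701156e+00, -4.54183495e+01,
       -4.87323676e-02,  2.01960787e-02,  1.78839268e-04]), 'position': array([ 0.27063955, -0.61801605,  0.30195434]), 'eef_rot': array([ 0.59207206, -0.59163737,  0.38732861, -0.38651319]), 'wrist_force': array([-0.011033  , -0.87969608, -0.46022484]), 'wrist_torque': array([-0.0036773 , -0.00834943, -0.02520932]), 'gripper_width': 1.000330112505829} 0.0972
scene 436.1206030784402 314.4005469872984 207.02383913209087 [0.99603194 0.67805001 0.91421735] [-0.12667806  0.26737066  0.87836153 -0.37542858]
side 379.71066314603513 318.1162654705412 202.09451094941414 [0.42965126 0.52816266 0.78104083] [ 0.01679981 -0.04819865  0.94127536 -0.33375944]
wrist 309.70691628693146 321.90778234628283 199.67233890665335 [ 0.33642935 -0.58836739  0.38321354] [ 0.1068709   0.83031452 -0.54236477 -0.0706885 ]
```

View pics/scene0.png

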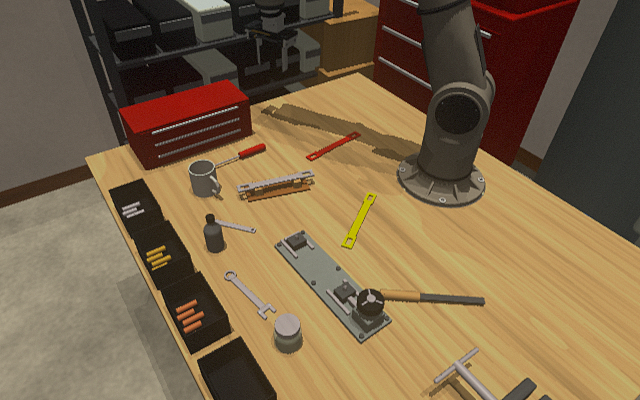

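View pics/side0.png

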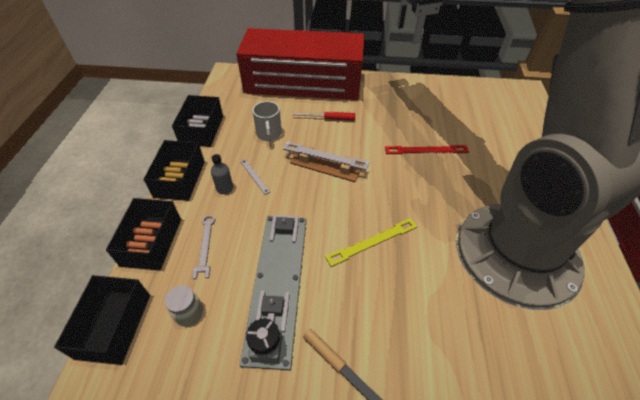

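View pics/wrist0.png

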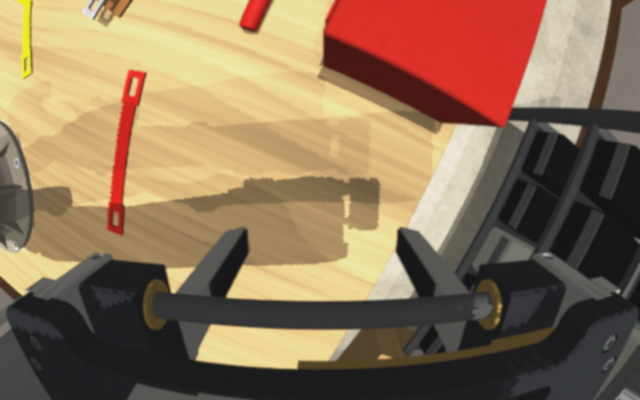

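The silver blade lies on the rack (side 325,160). The jig's fixed end is at side (285,225), the carriage at (272,303) and the wheel at (263,335). Next I localize them with depth.

```bash
cat > h.py <<'E'
import numpy as np,cv2,pickle
from scipy.spatial.transform import Rotation as R
def rot(c): q=np.array(c["orientation"]); return R.from_quat([q[1],q[2],q[3],q[0]])
def cloud(c,fish=False):
    v,u=np.mgrid[0:400,0:640]; z=c["z_map"]
    a=(u-c["cx"])/c["fx"]; b=(v-c["cy"])/c["fy"]
    if fish:
        th=np.hypot(a,b); k=np.where(th>1e-9,np.tan(np.minimum(th,1.5))/np.maximum(th,1e-9),1); a,b=a*k,b*k
    p=np.stack([a*z,b*z,z],-1)
    return p@rot(c).as_matrix().T+np.array(c["origin"])
def topdown(c,P,x0,x1,y0,y1,res=0.001,zmin=-.1,zmax=1):
    # returns color ortho image, rows = x (downwards decreasing), cols = y
    m=(P[...,0]>x0)&(P[...,0]<x1)&(P[...,1]>y0)&(P[...,1]<y1)&(P[...,2]>zmin)&(P[...,2]<zmax)&(c["z_map"]>0)
    return P[m],c["pixels"][m]
E
python3 - <<'E'
from h import *
for n in("scene","side"):
    c=pickle.load(open(n+".pkl","rb"));P=cloud(c)
    im=c["pixels"][:,:,::-1]
    for nm,(u,v) in (dict(rack=(325,158),fix=(285,225),car=(272,303),wh=(263,335)) if n=="side" else dict(rack=(275,185),fix=(295,240),car=(345,288),wh=(371,300))).items():
        print(n,nm,P[v,u])
    a=dict(side=[(140,185,275,375),(205,370,235,310)],scene=[(165,205,230,320),(225,340,270,395)])[n]
    for i,(v0,v1,u0,u1) in enumerate(a):
        k=min(800//(u1-u0),600//(v1-v0)); cv2.imwrite(f"pics/{n}_c{i}.png",cv2.resize(im[v0:v1,u0:u1],None,fx=k,fy=k,interpolation=cv2.INTER_NEAREST))
        print(n,i,k)
E
```

```text
scene rack [ 0.48421511 -0.2571721   0.00767257]
scene fix [0.57292569 0.00086682 0.0379861 ]
scene car [0.56161222 0.20801907 0.04931776]
scene wh [0.55843546 0.29351643 0.09999331]
scene 0 8
scene 1 5
side rack [ 0.48794963 -0.23317183  0.0353734 ]
side fix [0.56316391 0.00496392 0.03481719]
side car [0.55720262 0.20905026 0.04444511]
side wh [0.55379322 0.29311818 0.09466818]
side 0 8
side 1 3
```

View pics/side_c0.png

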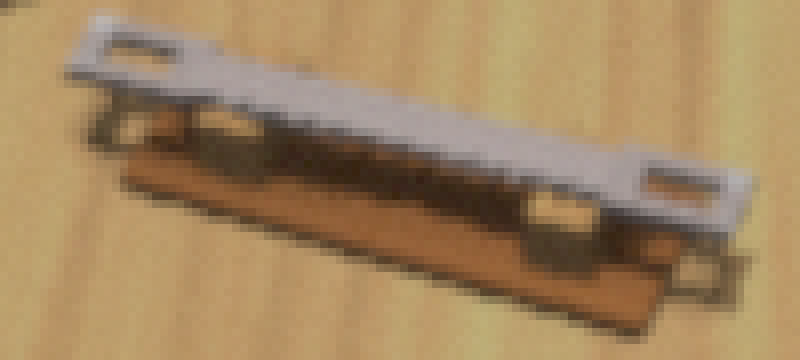

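View pics/side_c1.png

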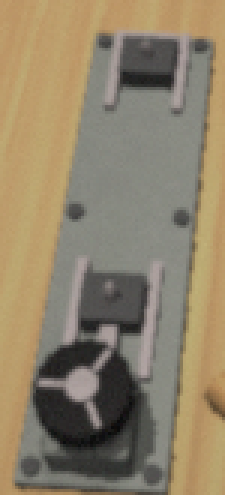

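View pics/scene_c1.png

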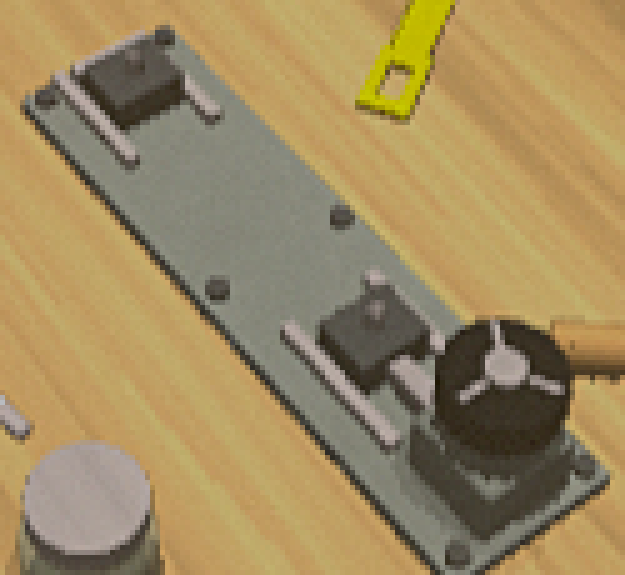

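Run:
```python
from h import *
for n in("scene","side"):
    c=pickle.load(open(n+".pkl","rb"));P=cloud(c)
    p,col=topdown(c,P,.38,.62,-.33,-.15,zmin=.028,zmax=.06)
    print(n,len(p)); 
    s=col.astype(int); sat=s.max(1)-s.min(1); g=sat<40; q=p[g]
    (ctr,sz,ang)=cv2.minAreaRect(q[:,:2].astype(np.float32)); print("blade",ctr,sz,ang,np.median(q[:,2]),q[:,:2].min(0),q[:,:2].max(0))
    p,col=topdown(c,P,.48,.66,-.06,.37,zmin=.008,zmax=.016)
    s=col.astype(int); sat=s.max(1)-s.min(1);q=p[(sat<40)]
    print("plate",cv2.minAreaRect(q[:,:2].astype(np.float32)),np.median(q[:,2]))
    p,col=topdown(c,P,.48,.66,.25,.35,zmin=.08,zmax=.11)
    print("wheel",cv2.minEnclosingCircle(p[:,:2].astype(np.float32)),p[:,2].max(), np.median(p[:,2]))
    for nm,y0,y1 in(("fix",-.04,.05),("car",.15,.25)):
        p,col=topdown(c,P,.5,.62,y0,y1,zmin=.042,zmax=.06)
        print(nm,len(p),p[:,:2].mean(0) if len(p) else 0, p[p[:,2]>.047].mean(0))
        p,col=topdown(c,P,.5,.62,y0,y1,zmin=.032,zmax=.040)
        print(nm,len(p),cv2.minAreaRect(p[:,:2].astype(np.float32)))
```

```text
scene 526
blade (0.49188774824142456, -0.24709466099739075) (0.0408487468957901, 0.2354942262172699) 77.72942352294922 0.037800454154332086 [ 0.38015848 -0.29006171] [ 0.60851077 -0.20310735]
plate ((0.5615037083625793, 0.14272724092006683), (0.10172531008720398, 0.36648038029670715), 2.2049872875213623) 0.011010909779435196
wheel ((0.5567861199378967, 0.289362370967865), 0.03209613636136055) 0.10228482952534412 0.09473620279425943
fix 9 [ 0.56783824 -0.00192519] [ 0.5675676  -0.00149317  0.04990252]
fix 133 ((0.5680341720581055, -0.0023088082671165466), (0.04359475150704384, 0.03729024901986122), 3.719355583190918)
car 12 [0.5605208  0.20663304] [0.56041911 0.20582326 0.05045225]
car 194 ((0.5597009062767029, 0.2043323516845703), (0.044331151992082596, 0.03605256602168083), 2.731111526489258)
side 677
blade (0.49309900403022766, -0.24092474579811096) (0.04238125681877136, 0.2359037846326828) 75.9632339477539 0.03703636568788149 [ 0.38112717 -0.28749261] [ 0.60835815 -0.20035935]
plate ((0.560965895652771, 0.14460958540439606), (0.10002386569976807, 0.3636007308959961), 2.1581833362579346) 0.010064851125719532
wheel ((0.5548574328422546, 0.29117777943611145), 0.03118373081088066) 0.10150171259825846 0.09423638307429483
fix 11 [5.66359060e-01 9.24443804e-05] [ 5.65436713e-01 -4.44062209e-04  4.95359197e-02]
fix 183 ((0.5663512349128723, -0.00011088326573371887), (0.04261968657374382, 0.03609747439622879), 2.461217164993286)
car 18 [0.55812749 0.2073269 ] [0.55863058 0.2068751  0.04941905]
car 303 ((0.5582894086837769, 0.2065100073814392), (0.04321765527129173, 0.03655903413891792), 2.2534396648406982)
```

Run:
```python
from h import *
for n in("scene","side"):
    c=pickle.load(open(n+".pkl","rb"));P=cloud(c)
    p,col=topdown(c,P,.36,.63,-.31,-.18,zmin=.034,zmax=.044)
    s=col.astype(int); g=(s[:,0]-s[:,2]<35); q=p[g][:,:2]
    m=q.mean(0)
    for _ in range(5):
        d=q-m; w,V=np.linalg.eigh(d.T@d); ax=V[:,1]; ax*=np.sign(ax[0]); nrm=np.array([-ax[1],ax[0]])
        t=d@ax; k=d@nrm; keep=abs(k)<.02; q=q[keep]; m=q.mean(0); 
    d=q-m;t=d@ax;k=d@nrm
    mid=(t.max()+t.min())/2
    print(n,len(q),"ang",np.degrees(np.arctan2(ax[1],ax[0])),"len",np.ptp(t),"w",np.ptp(k), "ctr",m+ax*mid+nrm*(k.max()+k.min())/2, m)
from plant import r
o=r.observe(); q=o["eef_rot"]; M=R.from_quat([q[1],q[2],q[3],q[0]]).as_matrix(); print(M)
print("toolx yaw",np.degrees(np.arctan2(M[1,0],M[0,0])))
```

```text
scene 394 ang -13.556654749847668 len 0.2448234126774706 w 0.035508884603892 ctr [ 0.48758572 -0.24420472] [ 0.49113556 -0.24399675]
side 555 ang -13.897257024932465 len 0.24405896030576407 w 0.034577562718395904 ctr [ 0.48821082 -0.24352647] [ 0.48780884 -0.24162023]
[[ 4.01163602e-01 -4.42834909e-04  9.16006315e-01]
 [-9.16005912e-01  8.60895731e-04  4.01163842e-01]
 [-9.66235279e-04 -9.99999531e-01 -6.02793625e-05]]
toolx yaw -66.34904727739266
```

Emit:
send_rows([
  {"x": 0.03,"y": 0.05,"rz": -0.13},
  {"x": 0.033,"y": 0.06,"rz": -0.14},
  {"x": 0.033,"y": 0.06,"rz": -0.14},
  {"x": 0.033,"y": 0.06,"rz": -0.14},
  {"x": 0.033,"y": 0.06,"rz": -0.1},
])

```text
$.targets[0]: bad value
```

```bash
cat > st.py <<'E'
from plant import r
from h import *
def st():
    o=r.observe(); q=o["eef_rot"]; M=R.from_quat([q[1],q[2],q[3],q[0]]).as_matrix()
    print("t%.2f"%o["t"],"p",o["position"].round(4),"yaw",round(float(np.degrees(np.arctan2(M[1,0],M[0,0]))),2),"tilt",M[:2,1].round(4),"F",o["wrist_force"].round(2),"T",o["wrist_torque"].round(3),"g",round(o["gripper_width"],3),"q",o["joint_pos"].round(2))
if __name__=="__main__": st()
E
python3 st.py
```

```text
t0.15 p [ 0.2707 -0.6181  0.3022] yaw -66.35 tilt [-0.0004  0.0009] F [0.35 0.04 0.59] T [0.009 0.046 0.049] g 1.003 q [ 1.01  0.43  0.07  1.61 -0.03  1.11 -0.07]
```

Emit:
send_rows([
  {"x": 0.03,"y": 0.05,"z": 0,"rx": 0,"ry": 0,"rz": -0.13,"fingers": 1},
  {"x": 0.033,"y": 0.06,"z": 0,"rx": 0,"ry": 0,"rz": -0.14,"fingers": 1},
  {"x": 0.033,"y": 0.06,"z": 0,"rx": 0,"ry": 0,"rz": -0.14,"fingers": 1},
  {"x": 0.033,"y": 0.06,"z": 0,"rx": 0,"ry": 0,"rz": -0.14,"fingers": 1},
  {"x": 0.033,"y": 0.06,"z": 0,"rx": 0,"ry": 0,"rz": -0.1,"fingers": 1},
])

```text
t: 0.78
position: [0.4199, -0.3461, 0.3006]
eef_rot: [0.43, -0.43, 0.563, -0.561]
wrist_force: [2.0, -0.7, 0.7]
gripper_width: 0.995
```

```bash
python3 st.py
```

```text
t0.78 p [ 0.4199 -0.3461  0.3006] yaw -105.18 tilt [-0.0015  0.0021] F [ 1.99 -0.74  0.75] T [ 0.     0.003 -0.001] g 0.995 q [ 0.52  0.22  0.06  1.9  -0.02  1.02 -1.25]
```

Emit:
send_rows([
  {"x": 0.034,"y": 0.051,"z": -0.02,"rx": 0,"ry": 0,"rz": 0.026,"fingers": 1},
  {"x": 0.034,"y": 0.051,"z": -0.05,"rx": 0,"ry": 0,"rz": 0,"fingers": 1},
  {"x": 0,"y": 0,"z": -0.05,"rx": 0,"ry": 0,"rz": 0,"fingers": 1},
  {"x": 0,"y": 0,"z": 0,"rx": 0,"ry": 0,"rz": 0,"fingers": 1},
])

```text
t: 1.27
position: [0.4821, -0.2505, 0.1913]
eef_rot: [0.44, -0.438, 0.555, -0.554]
wrist_force: [-0.5, 0.4, 0.5]
gripper_width: 1.0
```

Run:
```python
from st import *
from plant import cams
st()
c=cams.capture("wrist");P=cloud(c,True);pickle.dump(c,open("w1.pkl","wb"))
cv2.imwrite("pics/w1.png",c["pixels"][:,:,::-1])
p,col=topdown(c,P,.36,.63,-.32,-.16,zmin=.03,zmax=.046)
s=col.astype(int);g=(s[:,0]-s[:,2]<35);q=p[g][:,:2];m=q.mean(0)
for _ in range(5):
    d=q-m; w,V=np.linalg.eigh(d.T@d); ax=V[:,1]; ax*=np.sign(ax[0]); nrm=np.array([-ax[1],ax[0]])
    q=q[abs(d@nrm)<.02]; m=q.mean(0)
d=q-m;t=d@ax;k=d@nrm
mid=(t.max()+t.min())/2
print(len(q),"ang",np.degrees(np.arctan2(ax[1],ax[0])),"len",np.ptp(t),"w",np.ptp(k),"ctr",m+ax*mid+nrm*(k.max()+k.min())/2,m)
```

```text
t1.27 p [ 0.4821 -0.2505  0.1913] yaw -103.3 tilt [0.0015 0.0023] F [-0.5   0.44  0.5 ] T [ 0.007  0.005 -0.052] g 1.0 q [ 0.37  0.35 -0.02  2.    0.    0.79 -1.45]
7557 ang -13.963790226878487 len 0.24658832417272117 w 0.030487722593856105 ctr [ 0.48425978 -0.24550217] [ 0.50669218 -0.25058032]
```

View pics/w1.png

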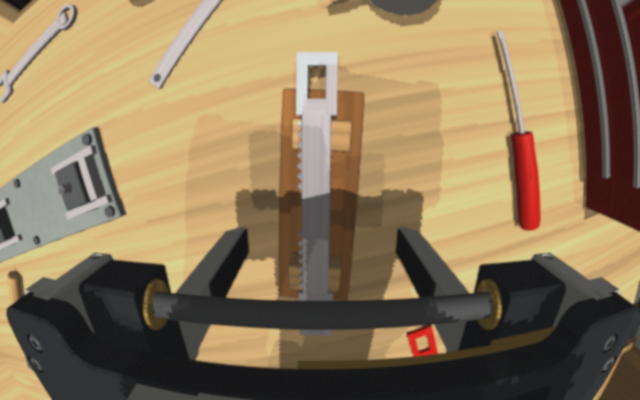

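Emit:
send_rows([
  {"x": 0.005,"y": 0.006,"z": -0.03,"rx": 0.002,"ry": -0.001,"rz": -0.01,"fingers": 0.2},
  {"x": 0,"y": 0,"z": -0.03,"rx": 0,"ry": 0,"rz": 0,"fingers": 0},
  {"x": 0,"y": 0,"z": -0.012,"rx": 0,"ry": 0,"rz": 0,"fingers": 0},
  {"x": 0,"y": 0,"z": 0,"rx": 0,"ry": 0,"rz": 0,"fingers": 0},
], force=30)

```text
t: 1.82
position: [0.4915, -0.2492, 0.1283]
eef_rot: [-0.438, 0.43, -0.554, 0.562]
wrist_force: [0.6, 0.0, -0.8]
gripper_width: 0.614
```

```bash
python3 st.py
```

```text
t1.82 p [ 0.4915 -0.2492  0.1283] yaw -104.17 tilt [ 0.0152 -0.0012] F [ 0.61  0.   -0.77] T [0.079 0.049 0.002] g 0.614 q [ 0.37  0.44 -0.02  2.03  0.01  0.65 -1.47]
```

Emit:
send_rows([
  {"x": -0.004,"y": 0.004,"z": -0.012,"rx": 0,"ry": 0.012,"rz": 0,"fingers": -0.1},
  {"x": 0,"y": 0,"z": 0,"rx": 0,"ry": 0,"rz": 0,"fingers": -0.1},
])

```text
t: 2.08
position: [0.488, -0.2457, 0.1178]
eef_rot: [-0.435, 0.433, -0.556, 0.56]
wrist_force: [-0.4, -0.5, 0.3]
gripper_width: 0.456
```

```bash
python3 st.py
```

```text
t2.08 p [ 0.488  -0.2457  0.1178] yaw -104.22 tilt [ 0.005  -0.0024] F [-0.4  -0.5   0.33] T [0.091 0.009 0.021] g 0.456 q [ 0.36  0.46 -0.01  2.04  0.01  0.64 -1.48]
```

Emit:
send_rows([
  {"x": -0.002,"y": 0.001,"z": -0.003,"rx": -0.002,"ry": 0.005,"rz": 0.004,"fingers": -0.1},
  {"x": 0,"y": 0,"z": 0,"rx": 0,"ry": 0,"rz": 0,"fingers": -1},
  {"x": 0,"y": 0,"z": 0,"rx": 0,"ry": 0,"rz": 0,"fingers": -1},
  {"x": 0,"y": 0,"z": 0,"rx": 0,"ry": 0,"rz": 0,"fingers": -1},
  {"x": 0,"y": 0,"z": 0,"rx": 0,"ry": 0,"rz": 0,"fingers": -1},
], force=40)

```text
t: 2.7
position: [0.4863, -0.2448, 0.1155]
eef_rot: [-0.435, 0.436, -0.556, 0.559]
wrist_force: [-0.1, 0.1, -2.0]
gripper_width: 0.228
```

```bash
python3 st.py
```

```text
t2.70 p [ 0.4863 -0.2448  0.1155] yaw -103.97 tilt [ 0.0006 -0.0049] F [-0.05  0.08 -2.03] T [ 0.061 -0.025 -0.015] g 0.228 q [ 0.36  0.46 -0.01  2.04  0.02  0.63 -1.48]
```

Emit:
send_rows([
  {"x": 0,"y": 0,"z": 0.02,"rx": 0,"ry": 0,"rz": 0,"fingers": -1},
  {"x": 0,"y": 0,"z": 0.05,"rx": 0,"ry": 0,"rz": 0,"fingers": -1},
  {"x": 0,"y": 0,"z": 0.055,"rx": 0,"ry": 0,"rz": 0,"fingers": -1},
  {"x": 0.004,"y": 0.02,"z": 0.05,"rx": 0,"ry": 0,"rz": 0.1,"fingers": -1},
  {"x": 0.008,"y": 0.035,"z": 0,"rx": 0,"ry": 0,"rz": 0.17,"fingers": -1},
])

```text
t: 3.32
position: [0.4963, -0.1902, 0.295]
eef_rot: [-0.505, 0.509, -0.492, 0.494]
wrist_force: [0.6, 0.4, -2.9]
gripper_width: 0.224
```

Emit:
send_rows([
  {"x": 0.008,"y": 0.035,"z": 0,"rx": 0,"ry": 0,"rz": 0.18,"fingers": -1},
  {"x": 0.008,"y": 0.035,"z": 0,"rx": 0,"ry": 0,"rz": 0.18,"fingers": -1},
  {"x": 0.008,"y": 0.035,"z": 0,"rx": 0,"ry": 0,"rz": 0.18,"fingers": -1},
  {"x": 0.008,"y": 0.035,"z": 0,"rx": 0,"ry": 0,"rz": 0.18,"fingers": -1},
  {"x": 0.008,"y": 0.035,"z": 0,"rx": 0,"ry": 0,"rz": 0.18,"fingers": -1},
])

```text
t: 3.95
position: [0.5362, -0.01, 0.2959]
eef_rot: [-0.673, 0.675, -0.211, 0.216]
wrist_force: [0.7, 0.8, -2.5]
gripper_width: 0.227
```

```bash
python3 st.py
```

```text
t3.95 p [ 0.5362 -0.01    0.2959] yaw -35.19 tilt [ 0.0055 -0.0046] F [ 0.75  0.78 -2.46] T [-0.006 -0.035  0.005] g 0.227 q [ 0.16  0.22 -0.31  1.91  0.09  1.02 -0.8 ]
```

Emit:
send_rows([
  {"x": 0.006,"y": 0.028,"z": 0,"rx": 0,"ry": 0,"rz": 0.17,"fingers": -1},
  {"x": 0.007,"y": 0.028,"z": 0,"rx": 0,"ry": 0,"rz": 0.17,"fingers": -1},
  {"x": 0.007,"y": 0.028,"z": 0,"rx": 0,"ry": 0,"rz": 0.17,"fingers": -1},
  {"x": 0.007,"y": 0.025,"z": -0.03,"rx": -0.005,"ry": 0.005,"rz": 0.12,"fingers": -1},
  {"x": 0,"y": 0,"z": -0.04,"rx": 0,"ry": 0,"rz": 0,"fingers": -1},
])

```text
t: 4.58
position: [0.5645, 0.1057, 0.2265]
eef_rot: [-0.705, 0.708, 0.018, -0.013]
wrist_force: [0.5, -0.3, -3.3]
gripper_width: 0.226
```

Emit:
send_rows([
  {"x": 0,"y": 0,"z": -0.02,"rx": 0,"ry": 0,"rz": 0,"fingers": -1},
  {"x": 0,"y": 0,"z": 0,"rx": 0,"ry": 0,"rz": 0,"fingers": -1},
])

```text
t: 4.82
position: [0.5629, 0.1056, 0.203]
eef_rot: [-0.705, 0.709, 0.016, -0.015]
wrist_force: [0.3, -0.7, -2.9]
gripper_width: 0.226
```

Run:
```python
from st import *
from plant import cams
st()
for n in("scene","side","wrist"):
    c=cams.capture(n);pickle.dump(c,open(n+"2.pkl","wb"))
    cv2.imwrite(f"pics/{n}2.png",c["pixels"][:,:,::-1])
```

```text
t4.83 p [0.5629 0.1056 0.203 ] yaw 2.54 tilt [ 0.0014 -0.0049] F [ 0.26 -0.66 -2.92] T [-0.021 -0.07  -0.013] g 0.226 q [ 0.05  0.4  -0.43  1.91  0.22  0.88 -0.45]
```

View pics/wrist2.png

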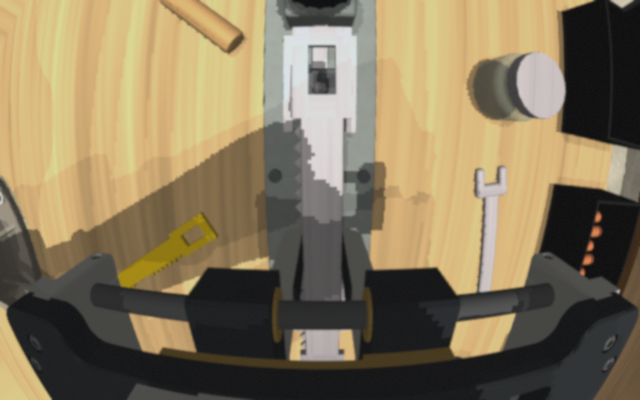

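View pics/side2.png

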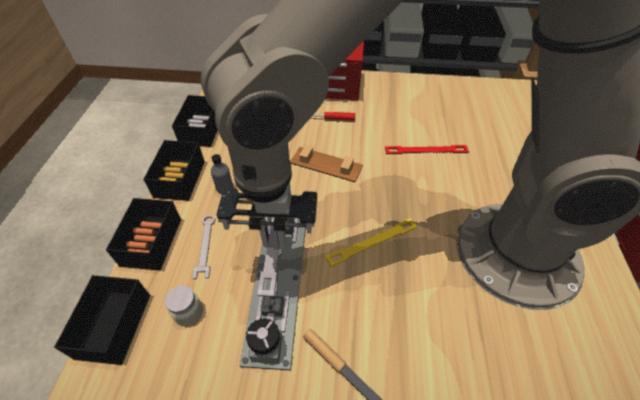

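View pics/scene2.png

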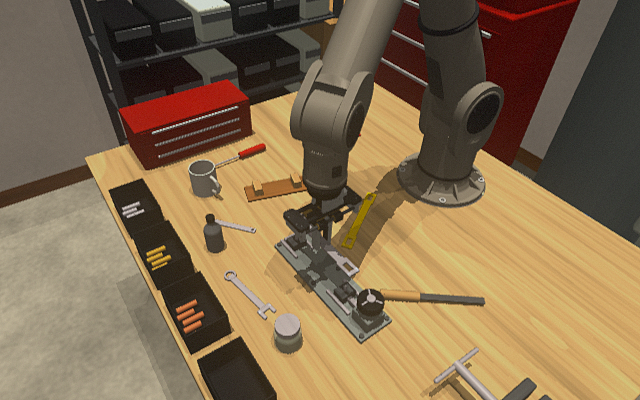

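Run:
```python
from h import *
for n in("scene2","side2","wrist2"):
    c=pickle.load(open(n+".pkl","rb"));P=cloud(c,n[0]=="w")
    m=(P[...,2]>.115)&(P[...,2]<.14)&(abs(P[...,0]-.56)<.03)&(P[...,1]>.13)&(P[...,1]<.26)&(c["z_map"]>0)
    q=P[m]; print(n,len(q),np.median(q[:,2]))
    e=q[q[:,1]>.19]; print("lug",cv2.minAreaRect(e[:,:2].astype(np.float32)),"ymax",np.sort(q[:,1])[-5:].round(4), "xr",e[:,0].min(),e[:,0].max())
    m2=(P[...,2]>.115)&(P[...,2]<.14)&(abs(P[...,0]-.56)<.03)&(P[...,1]<.08)&(P[...,1]>-.06)&(c["z_map"]>0)
    q=P[m2]; print("far end",len(q),q[:,1].min() if len(q) else 0)
    # zoom
    vv,uu=np.where(m); v0,v1,u0,u1=vv.min()-6,vv.max()+6,uu.min()-6,uu.max()+6
    k=min(700//(u1-u0),500//(v1-v0)); cv2.imwrite(f"pics/{n}z.png",cv2.resize(c["pixels"][max(v0,0):v1,u0:u1,::-1],None,fx=k,fy=k,interpolation=cv2.INTER_NEAREST)); print(u0,v0,k)
```

```text
scene2 396 0.12543070448540738
lug ((0.5593412518501282, 0.20986738801002502), (0.03183417022228241, 0.03875463083386421), 2.1890852451324463) ymax [0.2288 0.2289 0.2291 0.2293 0.2298] xr 0.5429924951523006 0.5759763486174732
far end 20 0.0012213416404071031
318 239 11
side2 609 0.12561535444538285
lug ((0.559398353099823, 0.21037708222866058), (0.03025657869875431, 0.04110272601246834), 2.1051604747772217) ymax [0.2307 0.2308 0.2308 0.231  0.2312] xr 0.5439169760022968 0.57477300928432
far end 17 0.05273059657738577
252 243 8
wrist2 8462 0.1277782025114783
lug ((0.5575830936431885, 0.20903612673282623), (0.030248843133449554, 0.03928549960255623), 2.919546365737915) ymax [0.2286 0.2287 0.2287 0.2288 0.2289] xr 0.5419872614331628 0.5731321351629396
far end 1446 0.024734066130958715
286 21 2
```

View pics/scene2z.png

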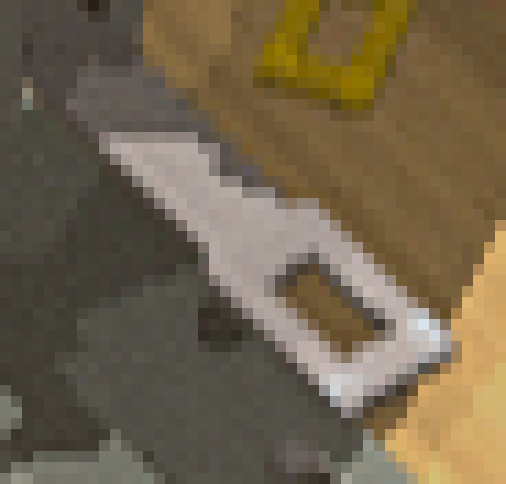

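Emit:
send_rows([
  {"x": 0,"y": -0.004,"z": -0.03,"rx": 0,"ry": 0,"rz": 0,"fingers": -1},
  {"x": 0,"y": 0,"z": -0.025,"rx": 0,"ry": 0,"rz": 0,"fingers": -1},
  {"x": 0,"y": 0,"z": 0,"rx": 0,"ry": 0,"rz": 0,"fingers": -1},
  {"x": 0,"y": 0,"z": 0,"rx": 0,"ry": 0,"rz": 0,"fingers": -1},
])

```text
t: 5.48
position: [0.5668, 0.1015, 0.1547]
eef_rot: [-0.706, 0.708, 0.02, -0.01]
wrist_force: [-0.1, -0.2, -1.3]
gripper_width: 0.227
```

```bash
cat > look.py <<'E'
import sys
from st import *
from plant import cams
k=sys.argv[1]
st()
for n in("scene","side","wrist"):
    c=cams.capture(n);pickle.dump(c,open(n+k+".pkl","wb"))
    a=dict(scene=(220,330,270,400),side=(200,360,230,330),wrist=(0,160,240,400))[n]
    im=c["pixels"][a[0]:a[1],a[2]:a[3],::-1]
    cv2.imwrite(f"pics/{n}{k}.png",cv2.resize(im,None,fx=5 if n=="scene" else 4 if n=="wrist" else 3.5,fy=5 if n=="scene" else 4 if n=="wrist" else 3.5,interpolation=cv2.INTER_CUBIC))
E
python3 look.py 3
```

```text
t5.47 p [0.5668 0.1015 0.1547] yaw 2.41 tilt [ 0.0132 -0.0036] F [-0.09 -0.19 -1.28] T [-0.03  -0.025  0.005] g 0.227 q [ 0.04  0.47 -0.41  1.94  0.27  0.77 -0.49]
```

View pics/wrist3.png

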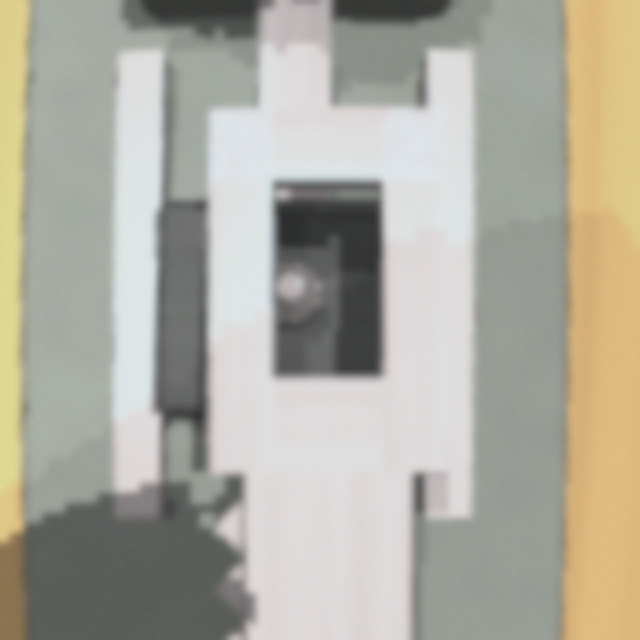

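View pics/side3.png

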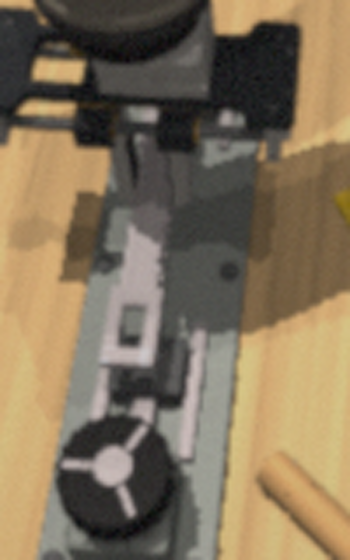

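View pics/scene3.png

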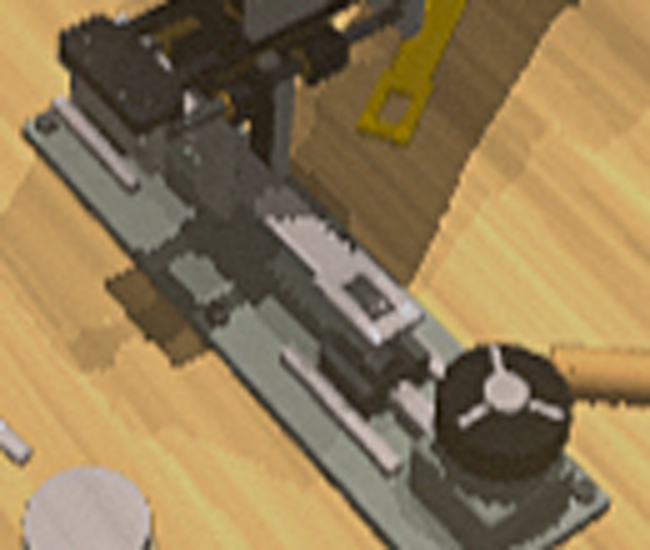

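Emit:
send_rows([
  {"x": -0.004,"y": 0,"z": -0.005,"rx": 0,"ry": 0.013,"rz": -0.003,"fingers": -1},
  {"x": 0,"y": 0,"z": 0,"rx": 0,"ry": 0,"rz": 0,"fingers": -1},
])

```text
t: 5.88
position: [0.5626, 0.1015, 0.15]
eef_rot: [-0.706, 0.708, 0.014, -0.014]
wrist_force: [0.4, 0.1, -2.5]
gripper_width: 0.226
```

```bash
python3 st.py
```

```text
t5.88 p [0.5626 0.1015 0.15  ] yaw 2.22 tilt [ 0.0004 -0.0036] F [ 0.39  0.09 -2.55] T [ 0.039 -0.116 -0.044] g 0.226 q [ 0.03  0.47 -0.41  1.94  0.27  0.78 -0.49]
```

Small steps track well. Step down a little more and check alignment.

Emit:
send_rows([
  {"x": 0,"y": 0,"z": -0.006,"rx": 0,"ry": 0,"rz": 0,"fingers": -1},
  {"x": 0,"y": 0,"z": 0,"rx": 0,"ry": 0,"rz": 0,"fingers": -1},
])

```text
t: 6.12
position: [0.5626, 0.1015, 0.1435]
eef_rot: [-0.706, 0.708, 0.014, -0.014]
wrist_force: [-0.1, 0.5, -2.0]
gripper_width: 0.229
```

```bash
python3 look.py 4
```

```text
t6.12 p [0.5626 0.1015 0.1435] yaw 2.22 tilt [ 0.0004 -0.0035] F [-0.07  0.47 -1.96] T [ 0.01  -0.068 -0.017] g 0.229 q [ 0.03  0.48 -0.41  1.95  0.27  0.76 -0.49]
```

View pics/wrist4.png

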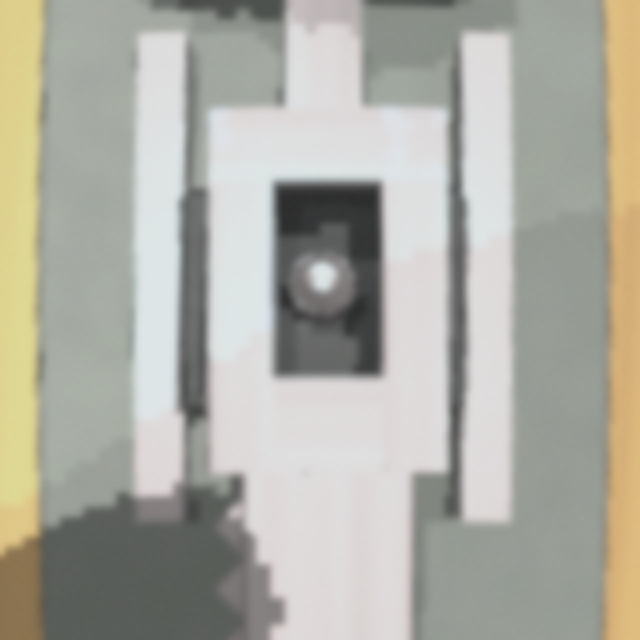

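Emit:
send_rows([
  {"x": -0.0005,"y": 0,"z": -0.006,"rx": 0,"ry": 0,"rz": -0.001,"fingers": -1},
  {"x": 0,"y": 0,"z": 0,"rx": 0,"ry": 0,"rz": 0,"fingers": -1},
  {"x": 0,"y": 0,"z": -0.006,"rx": 0,"ry": 0,"rz": 0,"fingers": -1},
  {"x": 0,"y": 0,"z": 0,"rx": 0,"ry": 0,"rz": 0,"fingers": -1},
])

```text
t: 6.78
position: [0.5623, 0.1016, 0.1312]
eef_rot: [-0.706, 0.708, 0.014, -0.013]
wrist_force: [-0.6, 0.3, -1.6]
gripper_width: 0.226
```

```bash
python3 look.py 5
```

```text
t6.78 p [0.5623 0.1016 0.1312] yaw 2.16 tilt [ 0.0011 -0.0033] F [-0.58  0.3  -1.6 ] T [-0.061 -0.056  0.048] g 0.226 q [ 0.03  0.5  -0.4   1.96  0.29  0.74 -0.51]
```

View pics/wrist5.png

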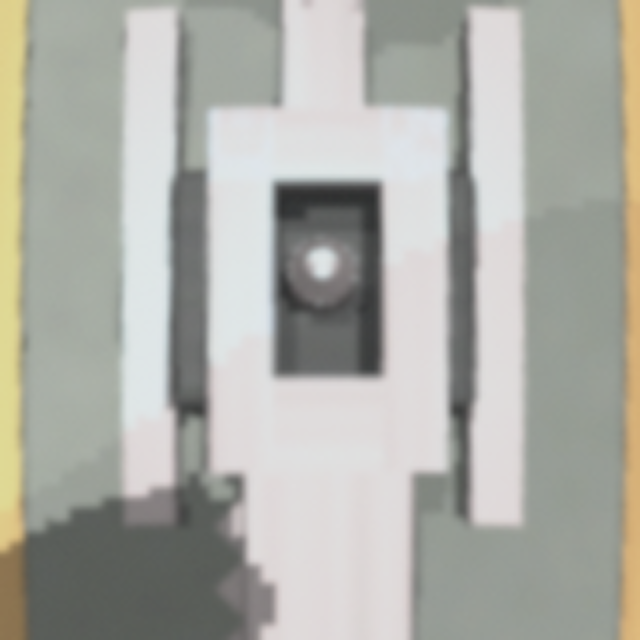

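Emit:
send_rows([
  {"x": -0.0007,"y": 0,"z": -0.004,"rx": 0,"ry": 0,"rz": 0,"fingers": -1},
  {"x": 0,"y": 0,"z": 0,"rx": 0,"ry": 0,"rz": 0,"fingers": -1},
  {"x": 0,"y": 0,"z": -0.005,"rx": 0,"ry": 0,"rz": 0,"fingers": -1},
  {"x": 0,"y": 0,"z": 0,"rx": 0,"ry": 0,"rz": 0,"fingers": -1},
])

```text
t: 7.42
position: [0.562, 0.1017, 0.1223]
eef_rot: [-0.706, 0.708, 0.014, -0.013]
wrist_force: [-0.2, 0.4, -1.8]
gripper_width: 0.228
```

```bash
python3 look.py 6
```

```text
t7.42 p [0.562  0.1017 0.1223] yaw 2.16 tilt [ 0.0023 -0.0032] F [-0.22  0.4  -1.8 ] T [-0.015 -0.081  0.101] g 0.228 q [ 0.02  0.51 -0.39  1.96  0.29  0.72 -0.51]
```

View pics/scene6.png

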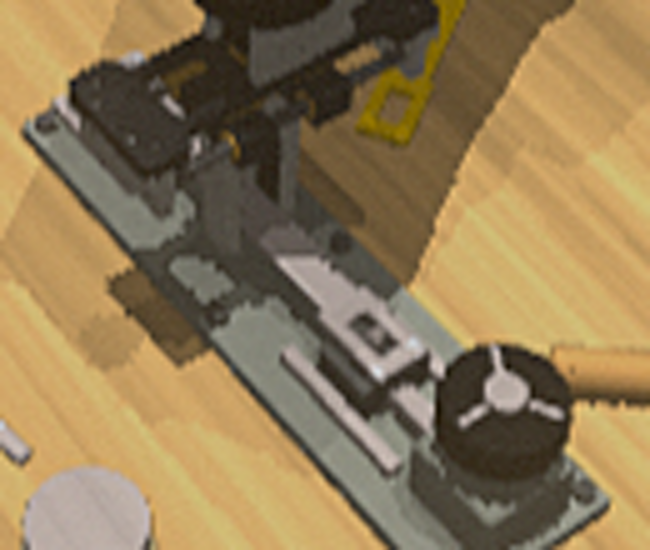

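Emit:
send_rows([
  {"x": 0,"y": 0,"z": -0.003,"rx": 0,"ry": 0.002,"rz": 0,"fingers": -1},
  {"x": 0,"y": 0,"z": 0,"rx": 0,"ry": 0,"rz": 0,"fingers": -1},
  {"x": 0,"y": 0,"z": -0.002,"rx": 0,"ry": 0,"rz": 0,"fingers": -1},
  {"x": 0,"y": 0,"z": 0,"rx": 0,"ry": 0,"rz": 0,"fingers": -1},
])

```text
t: 8.07
position: [0.5624, 0.1018, 0.1177]
eef_rot: [-0.706, 0.708, 0.014, -0.013]
wrist_force: [0.8, 0.0, -2.8]
gripper_width: 0.222
```

```bash
python3 st.py
```

```text
t8.07 p [0.5624 0.1018 0.1177] yaw 2.15 tilt [ 0.0012 -0.0029] F [ 0.78  0.02 -2.84] T [ 0.003 -0.041 -0.009] g 0.222 q [ 0.02  0.52 -0.39  1.96  0.3   0.72 -0.52]
```

Emit:
send_rows([
  {"x": 0,"y": 0,"z": -0.001,"rx": 0,"ry": 0,"rz": 0,"fingers": -1},
  {"x": 0,"y": 0,"z": 0,"rx": 0,"ry": 0,"rz": 0,"fingers": -1},
])

```text
t: 8.32
position: [0.5625, 0.1018, 0.1176]
eef_rot: [-0.706, 0.708, 0.014, -0.013]
wrist_force: [-0.7, -0.5, -1.6]
gripper_width: 0.226
```

```bash
python3 st.py
```

```text
t8.32 p [0.5625 0.1018 0.1176] yaw 2.15 tilt [ 0.0016 -0.0033] F [-0.72 -0.47 -1.63] T [-0.008 -0.051  0.021] g 0.226 q [ 0.02  0.52 -0.39  1.96  0.3   0.72 -0.52]
```

Emit:
send_rows([
  {"x": 0,"y": 0,"z": -0.0015,"rx": 0,"ry": 0,"rz": 0,"fingers": -1},
  {"x": 0,"y": 0,"z": 0,"rx": 0,"ry": 0,"rz": 0,"fingers": -0.4},
  {"x": 0,"y": 0,"z": 0,"rx": 0,"ry": 0,"rz": 0,"fingers": -0.2},
  {"x": 0,"y": 0,"z": 0,"rx": 0,"ry": 0,"rz": 0,"fingers": 0},
  {"x": 0,"y": 0,"z": 0,"rx": 0,"ry": 0,"rz": 0,"fingers": 0},
])

```text
t: 8.95
position: [0.5629, 0.102, 0.1175]
eef_rot: [-0.706, 0.708, 0.014, -0.012]
wrist_force: [-0.4, -0.8, 0.4]
gripper_width: 0.498
```

```bash
python3 st.py
```

```text
t8.95 p [0.5629 0.102  0.1175] yaw 2.15 tilt [ 0.0029 -0.0036] F [-0.43 -0.76  0.35] T [-0.016 -0.085  0.019] g 0.498 q [ 0.02  0.52 -0.39  1.96  0.3   0.71 -0.52]
```

Emit:
send_rows([
  {"x": 0,"y": 0,"z": 0.02,"rx": 0,"ry": 0,"rz": 0,"fingers": 0.2},
  {"x": 0,"y": 0,"z": 0.03,"rx": 0,"ry": 0,"rz": 0,"fingers": 1},
  {"x": 0,"y": 0,"z": 0.05,"rx": 0,"ry": 0,"rz": 0,"fingers": 1},
  {"x": 0,"y": 0.01,"z": 0.02,"rx": 0,"ry": 0,"rz": 0.15,"fingers": 1},
  {"x": 0,"y": 0.03,"z": 0,"rx": 0,"ry": 0,"rz": 0.17,"fingers": 1},
])

```text
t: 9.57
position: [0.5628, 0.1412, 0.2468]
eef_rot: [-0.694, 0.697, 0.129, -0.126]
wrist_force: [-0.6, 0.1, 0.2]
gripper_width: 0.98
```

Emit:
send_rows([
  {"x": -0.001,"y": 0.03,"z": 0,"rx": 0,"ry": 0,"rz": 0.17,"fingers": 1},
  {"x": -0.001,"y": 0.03,"z": 0,"rx": 0,"ry": 0,"rz": 0.17,"fingers": 1},
  {"x": -0.001,"y": 0.03,"z": 0,"rx": 0,"ry": 0,"rz": 0.17,"fingers": 1},
  {"x": -0.001,"y": 0.03,"z": 0,"rx": 0,"ry": 0,"rz": 0.17,"fingers": 1},
  {"x": -0.001,"y": 0.02,"z": 0,"rx": 0,"ry": 0,"rz": 0.17,"fingers": 1},
])

```text
t: 10.2
position: [0.5576, 0.2861, 0.2557]
eef_rot: [-0.574, 0.576, 0.416, -0.406]
wrist_force: [1.3, -0.2, -0.3]
gripper_width: 1.001
```

Run:
```python
from st import *
from plant import cams
st()
for n in("scene","side","wrist"):
    c=cams.capture(n);pickle.dump(c,open(n+"7.pkl","wb"))
    cv2.imwrite(f"pics/{n}7.png",c["pixels"][:,:,::-1])
```

```text
t10.20 p [0.5576 0.2861 0.2557] yaw 71.11 tilt [0.0131 0.006 ] F [ 1.33 -0.17 -0.27] T [ 0.042 -0.057  0.033] g 1.001 q [-0.03  0.48 -0.73  1.74  0.37  1.05  0.36]
```

View pics/side7.png

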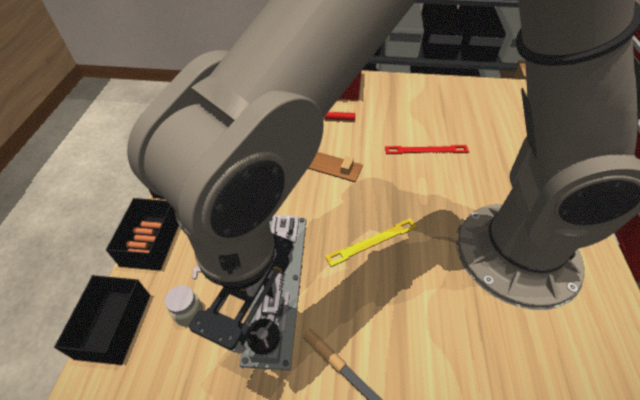

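View pics/scene7.png

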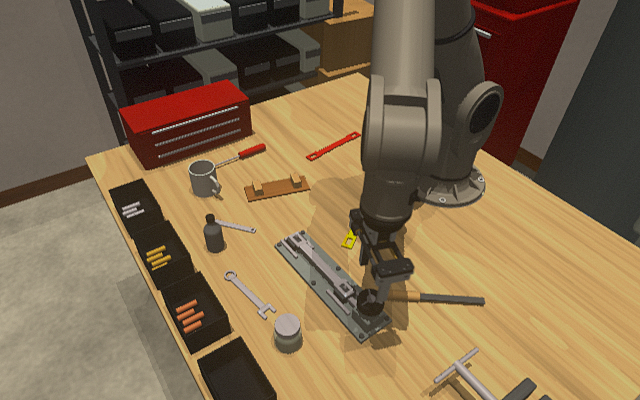

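View pics/wrist7.png

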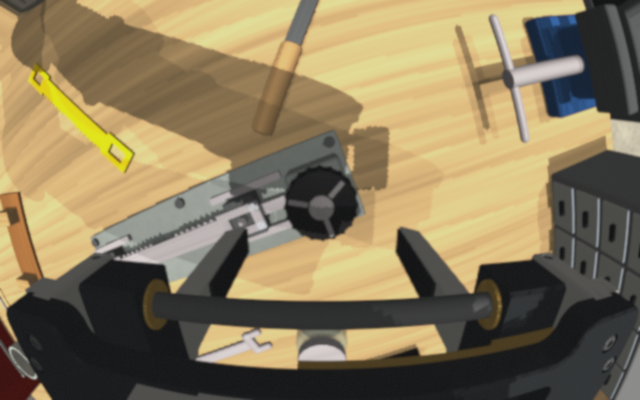

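Blade seems seated at both ends; I zoom on it in the scene view, check its height, and refine the wheel's position.

Run:
```python
from h import *
c=pickle.load(open("scene7.pkl","rb"));P=cloud(c)
cv2.imwrite("pics/s7z.png",cv2.resize(c["pixels"][225:320,270:370,::-1],None,fx=6,fy=6,interpolation=cv2.INTER_CUBIC))
def zs(P,c,y0,y1,w=.014):
    t=(P[...,1]-.1027); cx=.563-t*.0367
    m=(abs(P[...,0]-cx)<w)&(P[...,1]>y0)&(P[...,1]<y1)&(c["z_map"]>0)&(P[...,2]>.034)&(P[...,2]<.048)
    return P[m][:,2]
for y0,y1 in((-.02,-.012),(.02,.03),(.03,.05),(.14,.16),(.165,.18),(.218,.226)):
    z=zs(P,c,y0,y1,.011); print(y0,len(z),np.median(z) if len(z) else 0)
w=pickle.load(open("wrist7.pkl","rb"));Q=cloud(w,True)
for n,c,P in(("s",c,P),("w",w,Q)):
    p,col=topdown(c,P,.5,.61,.24,.34,zmin=.085,zmax=.106)
    print(n,len(p),cv2.minEnclosingCircle(p[:,:2].astype(np.float32)),np.median(p[:,2]))
```

```text
-0.02 17 0.04025668059255727
0.02 23 0.04005216401477052
0.03 47 0.04006129688722859
0.14 52 0.03986609347402115
0.165 42 0.040322295309206446
0.218 31 0.04092076634804209
s 467 ((0.5564849972724915, 0.2901213765144348), 0.03114568069577217) 0.09501173476179259
w 4142 ((0.5528671741485596, 0.2890379726886749), 0.031473565846681595) 0.09525050379178457
```

View pics/s7z.png

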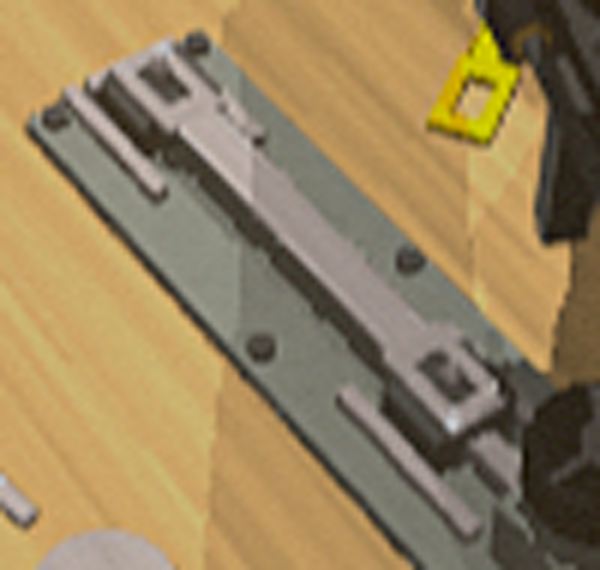

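Emit:
send_rows([
  {"x": -0.002,"y": 0.004,"z": -0.02,"rx": -0.003,"ry": 0.013,"rz": 0.16,"fingers": 1},
  {"x": 0,"y": 0,"z": -0.02,"rx": 0,"ry": 0,"rz": 0.16,"fingers": 1},
  {"x": 0,"y": 0,"z": -0.02,"rx": 0,"ry": 0,"rz": 0,"fingers": 1},
  {"x": 0,"y": 0,"z": 0,"rx": 0,"ry": 0,"rz": 0,"fingers": 1},
])

```text
t: 10.85
position: [0.557, 0.2848, 0.1955]
eef_rot: [0.508, -0.507, -0.493, 0.492]
wrist_force: [0.2, 0.2, -0.1]
gripper_width: 1.003
```

```bash
python3 st.py
```

```text
t10.85 p [0.557  0.2848 0.1955] yaw 88.26 tilt [0.0002 0.0012] F [ 0.23  0.21 -0.09] T [ 0.01  -0.143 -0.006] g 1.003 q [-0.01  0.57 -0.76  1.78  0.46  0.98  0.59]
```

Emit:
send_rows([
  {"x": -0.002,"y": 0.006,"z": -0.012,"rx": 0,"ry": 0,"rz": 0.02,"fingers": 1},
  {"x": 0,"y": 0,"z": -0.012,"rx": 0,"ry": 0,"rz": 0,"fingers": 1},
  {"x": 0,"y": 0,"z": -0.008,"rx": 0,"ry": 0,"rz": 0,"fingers": 1},
  {"x": 0,"y": 0,"z": 0,"rx": 0,"ry": 0,"rz": 0,"fingers": 1},
])

```text
t: 11.35
position: [0.5553, 0.2912, 0.1626]
eef_rot: [-0.504, 0.504, 0.497, -0.495]
wrist_force: [-0.1, 0.6, -0.3]
gripper_width: 0.999
```

```bash
python3 st.py
```

```text
t11.35 p [0.5553 0.2912 0.1626] yaw 89.14 tilt [0.0017 0.0012] F [-0.15  0.59 -0.34] T [-0.036 -0.131  0.022] g 0.999 q [-0.04  0.61 -0.74  1.8   0.5   0.93  0.56]
```

Emit:
send_rows([
  {"x": 0,"y": -0.001,"z": 0,"rx": 0,"ry": 0,"rz": 0,"fingers": 0.3},
  {"x": 0,"y": 0,"z": 0,"rx": 0,"ry": 0,"rz": 0,"fingers": -1},
  {"x": 0,"y": 0,"z": 0,"rx": 0,"ry": 0,"rz": 0,"fingers": -1},
  {"x": 0,"y": 0,"z": 0,"rx": 0,"ry": 0,"rz": 0,"fingers": -1},
], force=45)

```text
t: 11.85
position: [0.5557, 0.2891, 0.1633]
eef_rot: [-0.503, 0.505, 0.496, -0.495]
wrist_force: [-2.8, -1.6, 1.6]
gripper_width: 0.633
```

```bash
cat > tq.py <<'E'
from st import *
from plant import cams
T=[]
for i in range(6):
    T.append(r.observe()["wrist_torque"]); cams.capture("side")
T=np.array(T); st(); print("Tmean",T.mean(0).round(3),"sd",T.std(0).round(3), "Tz",T[:,2].round(3))
E
python3 tq.py
```

```text
t12.15 p [0.5557 0.2891 0.1633] yaw 89.07 tilt [ 0.0023 -0.0005] F [-0.61 -6.63  3.73] T [-1.615  0.158 -0.015] g 0.633 q [-0.04  0.61 -0.74  1.8   0.5   0.93  0.56]
Tmean [-1.396  0.2    0.018] sd [0.403 0.08  0.019] Tz [-0.007  0.002  0.033  0.004  0.035  0.04 ]
```

Emit:
send_rows([
  {"x": 0,"y": 0.0005,"z": 0,"rx": 0,"ry": 0,"rz": -0.08,"fingers": -1},
  {"x": 0,"y": 0,"z": 0,"rx": 0,"ry": 0,"rz": -0.08,"fingers": -1},
  {"x": 0,"y": 0,"z": 0,"rx": 0,"ry": 0,"rz": -0.08,"fingers": -1},
  {"x": 0,"y": 0,"z": 0,"rx": 0,"ry": 0,"rz": -0.08,"fingers": -1},
])

```text
t: 12.65
position: [0.5556, 0.2888, 0.1633]
eef_rot: [-0.577, 0.579, 0.407, -0.407]
wrist_force: [0.5, -1.2, -1.8]
gripper_width: 0.629
```

```bash
python3 tq.py
```

```text
t12.95 p [0.5557 0.2889 0.1633] yaw 70.45 tilt [ 0.0016 -0.0019] F [ 0.22  0.17 -2.05] T [ 0.037 -0.183 -0.313] g 0.632 q [-0.09  0.58 -0.66  1.8   0.45  0.91  0.28]
Tmean [ 0.039 -0.212 -0.16 ] sd [0.021 0.053 0.333] Tz [ 0.453  0.13  -0.373 -0.393 -0.418 -0.358]
```

```bash
cat > rd.py <<'E'
from st import *
o=r.observe(); q=o["eef_rot"]; M=R.from_quat([q[1],q[2],q[3],q[0]]).as_matrix()
y=np.degrees(np.arctan2(M[1,0],M[0,0]))
s="t%.2f yaw %.2f turned %.3f Tz %.3f T %s F %s p %s tilt %s dq7 %.3f"%(o["t"],y,np.radians(89.07-y),o["wrist_torque"][2],o["wrist_torque"][:2].round(2),o["wrist_force"].round(1),o["position"].round(4),M[:2,1].round(3),o["joint_velocities"][6])
print(s); open("log.txt","a").write(s+"\n")
E
echo
```

```text
(no output)
```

Emit:
send_rows([
  {"x": 0,"y": 0.0005,"z": 0,"rx": 0,"ry": 0,"rz": -0.04,"fingers": -1},
  {"x": 0,"y": 0,"z": 0,"rx": 0,"ry": 0,"rz": -0.04,"fingers": -1},
  {"x": 0,"y": 0,"z": 0,"rx": 0,"ry": 0,"rz": -0.04,"fingers": -1},
  {"x": 0,"y": 0,"z": 0,"rx": 0,"ry": 0,"rz": -0.04,"fingers": -1},
])

```text
t: 13.45
position: [0.5556, 0.2888, 0.1633]
eef_rot: [-0.609, 0.611, 0.358, -0.358]
wrist_force: [-1.4, -2.3, -1.1]
gripper_width: 0.631
```

```bash
python3 rd.py; python3 tq.py
```

```text
t13.45 yaw 60.79 turned 0.494 Tz 0.440 T [-0.41 -0.14] F [-1.4 -2.3 -1.1] p [0.5556 0.2888 0.1633] tilt [ 0.001 -0.003] dq7 -0.296
t13.75 p [0.5557 0.2888 0.1633] yaw 60.94 tilt [ 0.0008 -0.0029] F [-0.93 -1.69 -0.8 ] T [-0.311 -0.046 -0.351] g 0.632 q [-0.11  0.57 -0.63  1.8   0.42  0.9   0.13]
Tmean [-0.355 -0.113 -0.092] sd [0.036 0.033 0.302] Tz [ 0.44   0.194 -0.189 -0.303 -0.341 -0.351]
```

Emit:
send_rows([
  {"x": 0,"y": 0.0003,"z": 0,"rx": 0,"ry": 0,"rz": -0.04,"fingers": -1},
  {"x": 0,"y": 0,"z": 0,"rx": 0,"ry": 0,"rz": -0.04,"fingers": -1},
  {"x": 0,"y": 0,"z": 0,"rx": 0,"ry": 0,"rz": -0.04,"fingers": -1},
  {"x": 0,"y": 0,"z": 0,"rx": 0,"ry": 0,"rz": -0.04,"fingers": -1},
])

```text
t: 14.25
position: [0.5556, 0.2887, 0.1633]
eef_rot: [-0.637, 0.639, 0.305, -0.306]
wrist_force: [-0.6, -4.2, 1.3]
gripper_width: 0.633
```

```bash
python3 rd.py
```

```text
t14.25 yaw 51.20 turned 0.661 Tz 0.407 T [-0.62  0.03] F [-0.6 -4.2  1.3] p [0.5556 0.2887 0.1633] tilt [ 0.    -0.004] dq7 -0.297
```

Emit:
send_rows([
  {"x": 0,"y": 0.0003,"z": 0,"rx": 0,"ry": 0,"rz": -0.04,"fingers": -1},
  {"x": 0,"y": 0,"z": 0,"rx": 0,"ry": 0,"rz": -0.04,"fingers": -1},
  {"x": 0,"y": 0,"z": 0,"rx": 0,"ry": 0,"rz": -0.04,"fingers": -1},
])

```text
t: 14.62
position: [0.5556, 0.2887, 0.1633]
eef_rot: [-0.655, 0.657, 0.263, -0.265]
wrist_force: [-0.2, -4.4, -0.0]
gripper_width: 0.631
```

```bash
python3 rd.py
```

```text
t14.62 yaw 43.82 turned 0.790 Tz 0.394 T [-0.73 -0.02] F [-0.2 -4.4 -0. ] p [0.5556 0.2887 0.1633] tilt [-0.    -0.004] dq7 -0.300
```

Emit:
send_rows([
  {"x": 0,"y": 0.0003,"z": 0,"rx": 0,"ry": 0,"rz": -0.04,"fingers": -1},
  {"x": 0,"y": 0,"z": 0,"rx": 0,"ry": 0,"rz": -0.04,"fingers": -1},
  {"x": 0,"y": 0,"z": 0,"rx": 0,"ry": 0,"rz": -0.04,"fingers": -1},
])

```text
t: 15.0
position: [0.5556, 0.2887, 0.1633]
eef_rot: [-0.67, 0.673, 0.22, -0.222]
wrist_force: [-2.5, -4.6, 1.9]
gripper_width: 0.63
```

```bash
python3 rd.py
```

```text
t15.00 yaw 36.45 turned 0.918 Tz 0.372 T [-0.75  0.01] F [-2.5 -4.6  1.9] p [0.5556 0.2887 0.1633] tilt [-0.001 -0.005] dq7 -0.295
```

Emit:
send_rows([
  {"x": 0,"y": 0,"z": 0,"rx": 0.002,"ry": 0,"rz": -0.04,"fingers": -1},
  {"x": 0,"y": 0,"z": 0,"rx": 0,"ry": 0,"rz": -0.04,"fingers": -1},
  {"x": 0,"y": 0,"z": 0,"rx": 0,"ry": 0,"rz": -0.04,"fingers": -1},
])

```text
t: 15.38
position: [0.5555, 0.2884, 0.1633]
eef_rot: [-0.684, 0.685, 0.177, -0.178]
wrist_force: [-1.7, -4.0, 1.4]
gripper_width: 0.631
```

```bash
python3 rd.py
```

```text
t15.38 yaw 29.08 turned 1.047 Tz 0.419 T [-0.9   0.09] F [-1.7 -4.   1.4] p [0.5555 0.2884 0.1633] tilt [-0.002 -0.003] dq7 -0.294
```

Emit:
send_rows([
  {"x": 0,"y": 0,"z": 0,"rx": 0.002,"ry": 0,"rz": -0.04,"fingers": -1},
  {"x": 0,"y": 0,"z": 0,"rx": 0,"ry": 0,"rz": -0.04,"fingers": -1},
  {"x": 0,"y": 0,"z": 0,"rx": 0,"ry": 0,"rz": -0.04,"fingers": -1},
])

```text
t: 15.75
position: [0.5554, 0.2882, 0.1633]
eef_rot: [-0.694, 0.695, 0.132, -0.134]
wrist_force: [-1.7, -4.2, 1.7]
gripper_width: 0.631
```

```bash
python3 rd.py
```

```text
t15.75 yaw 21.71 turned 1.176 Tz 0.408 T [-1.05  0.24] F [-1.7 -4.2  1.7] p [0.5554 0.2882 0.1633] tilt [-0.002 -0.001] dq7 -0.296
```

Emit:
send_rows([
  {"x": 0,"y": 0,"z": 0,"rx": 0,"ry": 0,"rz": -0.04,"fingers": -1},
  {"x": 0,"y": 0,"z": 0,"rx": 0,"ry": 0,"rz": -0.04,"fingers": -1},
  {"x": 0,"y": 0,"z": 0,"rx": 0,"ry": 0,"rz": -0.04,"fingers": -1},
])

```text
t: 16.12
position: [0.5553, 0.2882, 0.1633]
eef_rot: [-0.701, 0.702, 0.087, -0.089]
wrist_force: [-1.4, -4.3, 3.1]
gripper_width: 0.63
```

```bash
python3 rd.py
```

```text
t16.12 yaw 14.36 turned 1.304 Tz 0.441 T [-1.09  0.22] F [-1.4 -4.3  3.1] p [0.5553 0.2882 0.1633] tilt [-0.002 -0.001] dq7 -0.297
```

Emit:
send_rows([
  {"x": 0,"y": 0,"z": 0,"rx": 0,"ry": 0,"rz": -0.04,"fingers": -1},
  {"x": 0,"y": 0,"z": 0,"rx": 0,"ry": 0,"rz": -0.04,"fingers": -1},
  {"x": 0,"y": 0,"z": 0,"rx": 0,"ry": 0,"rz": -0.04,"fingers": -1},
])

```text
t: 16.5
position: [0.5552, 0.2882, 0.1633]
eef_rot: [-0.705, 0.706, 0.042, -0.044]
wrist_force: [-2.5, -4.5, 2.4]
gripper_width: 0.63
```

```bash
python3 rd.py
```

```text
t16.50 yaw 7.01 turned 1.432 Tz 0.504 T [-1.09  0.27] F [-2.5 -4.5  2.4] p [0.5552 0.2882 0.1633] tilt [-0.003 -0.001] dq7 -0.297
```

Emit:
send_rows([
  {"x": 0,"y": 0,"z": 0,"rx": 0,"ry": 0,"rz": -0.04,"fingers": -1},
  {"x": 0,"y": 0,"z": 0,"rx": 0,"ry": 0,"rz": -0.04,"fingers": -1},
  {"x": 0,"y": 0,"z": 0,"rx": 0,"ry": 0,"rz": -0.04,"fingers": -1},
])

```text
t: 16.88
position: [0.5552, 0.2881, 0.1633]
eef_rot: [-0.707, 0.708, -0.003, 0.001]
wrist_force: [-2.1, -4.2, 2.6]
gripper_width: 0.634
```

```bash
python3 rd.py
```

```text
t16.88 yaw -0.32 turned 1.560 Tz 0.556 T [-1.18  0.18] F [-2.1 -4.2  2.6] p [0.5552 0.2881 0.1633] tilt [-0.003 -0.001] dq7 -0.298
```

Emit:
send_rows([
  {"x": 0,"y": 0,"z": 0,"rx": 0,"ry": 0,"rz": -0.04,"fingers": -1},
  {"x": 0,"y": 0,"z": 0,"rx": 0,"ry": 0,"rz": -0.04,"fingers": -1},
  {"x": 0,"y": 0,"z": 0,"rx": 0,"ry": 0,"rz": -0.04,"fingers": -1},
])

```text
t: 17.25
position: [0.555, 0.2882, 0.1633]
eef_rot: [-0.705, 0.706, -0.048, 0.046]
wrist_force: [-1.7, -4.2, 2.7]
gripper_width: 0.632
```

```bash
python3 rd.py
```

```text
t17.25 yaw -7.64 turned 1.688 Tz 0.645 T [-1.15  0.25] F [-1.7 -4.2  2.7] p [0.555  0.2882 0.1633] tilt [-0.003 -0.001] dq7 -0.295
```

Emit:
send_rows([
  {"x": 0,"y": 0,"z": 0,"rx": 0,"ry": 0,"rz": -0.04,"fingers": -1},
  {"x": 0,"y": 0,"z": 0,"rx": 0,"ry": 0,"rz": -0.04,"fingers": -1},
])

```text
t: 17.5
position: [0.5549, 0.2882, 0.1633]
eef_rot: [-0.702, 0.703, -0.078, 0.076]
wrist_force: [-1.1, -4.7, 2.9]
gripper_width: 0.634
```

```bash
python3 rd.py
```

```text
t17.50 yaw -12.51 turned 1.773 Tz 0.601 T [-1.15  0.22] F [-1.1 -4.7  2.9] p [0.5549 0.2882 0.1633] tilt [-0.003 -0.001] dq7 -0.295
```

Emit:
send_rows([
  {"x": 0,"y": 0,"z": 0,"rx": 0,"ry": 0,"rz": -0.04,"fingers": -1},
  {"x": 0,"y": 0,"z": 0,"rx": 0,"ry": 0,"rz": -0.04,"fingers": -1},
])

```text
t: 17.75
position: [0.5549, 0.2882, 0.1633]
eef_rot: [-0.698, 0.7, -0.108, 0.106]
wrist_force: [-2.7, -4.5, 2.1]
gripper_width: 0.631
```

```bash
python3 rd.py
```

```text
t17.75 yaw -17.37 turned 1.858 Tz 0.660 T [-1.16  0.27] F [-2.7 -4.5  2.1] p [0.5549 0.2882 0.1633] tilt [-0.003 -0.001] dq7 -0.294
```

Emit:
send_rows([
  {"x": 0,"y": 0,"z": 0,"rx": 0,"ry": 0,"rz": -0.04,"fingers": -1},
])

```text
t: 17.88
position: [0.5549, 0.2882, 0.1633]
eef_rot: [-0.696, 0.697, -0.123, 0.121]
wrist_force: [-2.1, -4.4, 2.4]
gripper_width: 0.629
```

```bash
python3 rd.py; python3 tq.py
```

```text
t17.88 yaw -19.81 turned 1.900 Tz 0.647 T [-1.12  0.31] F [-2.1 -4.4  2.4] p [0.5549 0.2882 0.1633] tilt [-0.003 -0.001] dq7 -0.293
t18.18 p [0.5548 0.2882 0.1633] yaw -19.73 tilt [-0.003 -0.001] F [-1.1  -4.36  3.36] T [-1.118  0.358 -0.002] g 0.633 q [-0.35  0.52 -0.3   1.82  0.2   0.84 -1.09]
Tmean [-1.149  0.293  0.267] sd [0.019 0.028 0.229] Tz [0.647 0.511 0.206 0.098 0.093 0.046]
```

Emit:
send_rows([
  {"x": 0,"y": 0,"z": 0,"rx": 0,"ry": 0,"rz": -0.03,"fingers": -1},
  {"x": 0,"y": 0,"z": 0,"rx": 0,"ry": 0,"rz": -0.03,"fingers": -1},
])

```text
t: 18.42
position: [0.5548, 0.2882, 0.1633]
eef_rot: [-0.692, 0.693, -0.144, 0.142]
wrist_force: [-2.2, -4.5, 3.2]
gripper_width: 0.632
```

```bash
python3 rd.py; python3 tq.py
```

```text
t18.43 yaw -23.33 turned 1.962 Tz 0.687 T [-1.14  0.3 ] F [-2.2 -4.5  3.2] p [0.5548 0.2882 0.1633] tilt [-0.003 -0.001] dq7 -0.216
t18.73 p [0.5548 0.2882 0.1633] yaw -23.3 tilt [-0.0031 -0.0008] F [-2.79 -3.96  2.25] T [-1.167  0.316  0.258] g 0.629 q [-0.36  0.51 -0.29  1.82  0.19  0.84 -1.15]
Tmean [-1.168  0.296  0.401] sd [0.042 0.025 0.168] Tz [0.687 0.577 0.317 0.268 0.253 0.303]
```

Emit:
send_rows([
  {"x": 0,"y": 0,"z": 0,"rx": 0,"ry": 0,"rz": 0,"fingers": 0.6},
  {"x": 0,"y": 0,"z": 0,"rx": 0,"ry": 0,"rz": 0,"fingers": 1},
  {"x": 0,"y": 0,"z": 0,"rx": 0,"ry": 0,"rz": 0,"fingers": 1},
  {"x": 0,"y": 0,"z": 0.015,"rx": 0,"ry": 0,"rz": 0,"fingers": 1},
  {"x": 0,"y": 0,"z": 0.03,"rx": 0,"ry": 0,"rz": 0,"fingers": 1},
])

```text
t: 19.35
position: [0.5543, 0.2896, 0.2087]
eef_rot: [-0.692, 0.693, -0.145, 0.142]
wrist_force: [0.2, -0.6, 0.1]
gripper_width: 1.0
```

Emit:
send_rows([
  {"x": 0,"y": 0,"z": 0.05,"rx": 0,"ry": 0,"rz": 0,"fingers": 1},
  {"x": 0,"y": 0,"z": 0.05,"rx": 0,"ry": 0,"rz": 0,"fingers": 1},
  {"x": -0.05,"y": 0,"z": 0.04,"rx": 0,"ry": 0,"rz": 0,"fingers": 1},
  {"x": -0.06,"y": 0.02,"z": 0.02,"rx": 0,"ry": 0,"rz": 0,"fingers": 1},
  {"x": 0,"y": 0,"z": 0,"rx": 0,"ry": 0,"rz": 0,"fingers": 1},
])

```text
t: 19.98
position: [0.4468, 0.3098, 0.3783]
eef_rot: [0.695, -0.69, 0.143, -0.144]
wrist_force: [1.0, -0.7, -0.4]
gripper_width: 0.999
```

```bash
python3 look.py 9
python3 - <<'E'
from h import *
def line(s,c,P):
    out=[]
    for nm,y0,y1 in(("fix",-.03,.03),("car",.19,.235)):
        p,col=topdown(c,P,.53,.6,y0,y1,zmin=.046,zmax=.06); out.append(p.mean(0).round(4))
    p,_=topdown(c,P,.52,.6,.15,.25,zmin=.036,zmax=.045); print(s,out,"blade end ymax",np.sort(p[:,1])[-3:], "blade z")
for s in("scene9","scene7","side9"):
    c=pickle.load(open(s+".pkl","rb"));line(s,c,cloud(c))
E
```

```text
t19.98 p [0.4468 0.3098 0.3783] yaw -23.4 tilt [0.0022 0.0066] F [ 1.01 -0.72 -0.37] T [-0.052 -0.089  0.002] g 0.999 q [-0.39  0.17 -0.37  1.79  0.06  1.19 -1.19]
scene9 [array([0.5674, 0.0024, 0.0486]), array([0.5596, 0.2209, 0.049 ])] blade end ymax [0.23405375 0.23640938 0.23858798] blade z
scene7 [array([ 0.5679, -0.0027,  0.0491]), array([0.5602, 0.2055, 0.0494])] blade end ymax [0.22619153 0.22654201 0.22671452] blade z
side9 [array([nan, nan, nan]), array([0.5576, 0.2226, 0.0493])] blade end ymax [0.23532914 0.23554855 0.23561076] blade z<stdin>:5: RuntimeWarning: Mean of empty slice.
  ret = um.true_divide(
```

View pics/scene9.png

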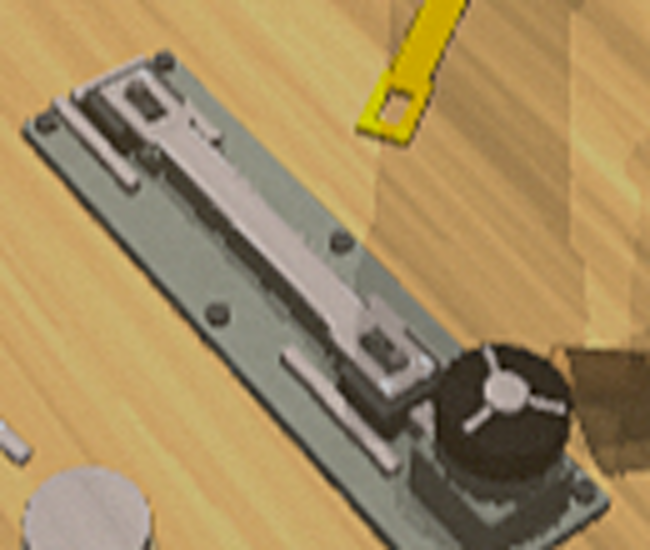

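```bash
python3 -c "
from plant import r
print(r.job_done())"
```

```text
the job is handed in; nothing more can be done
None
```

I moved the blade from the rack to the jig, with a slot over each post, and wound the wheel clockwise to tension. The robot then let go, moved clear and handed the job in at about 20 s of the 72 s allowed. There is no verdict yet.

**Seating:** before winding, the depth readings along the blade were even, so it lay flat on both blocks, with a post visible in each slot. The last picture shows both posts still in their slots.

**Tension:** slack drag read about 0.41 N m while turning. The blade took up after about 1.24 rad. I stopped after turning the wheel 1.96 rad, where the torque was about 0.69 N m. That is 0.27 above slack from the last reading, or 0.30 from the line through all the tension readings. The target was 0.29, within 0.23 to 0.35.

**Cross-checks after release:**
- **No grip slip:** the carriage had moved about 15.5 mm, against 15.7 mm expected for that turn.
- **Blade pull:** the fixed post had yielded about 5 mm, which means roughly 40 N, inside the 28 to 45 N range. The camera is only good to about 2 mm, so this is a rough figure.

**What did not agree:**
- **Standstill torque:** these readings swung either way (drag reversal), so I judged only by readings taken while turning. Those scattered by about ±0.03 N m.
- **Side camera:** it could not see the fixed post at the end, so that check rests on the scene camera alone.

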